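Load the paint-jar shaker, flip the safety catch and hold its run lever

ROBOT

A 6-joint arm with a two-finger parallel gripper is mounted at the origin on the work surface. World frame = base frame: x ahead of the robot, y to its left, z up, the work surface at z = 0. Lengths are in m, angles in rad, forces in N, time in s.
With the tool pointing down it reaches from about 0.375 to 0.9 m from the base axis. Payload 3.1 kg.
Tool frame: the origin (TCP) lies on the centre line of the jaws, within the pads' length; the fingertips stand 11 mm ahead of it and the grasp point (between the pads) lies 8 mm behind it; z points along the fingers, y is the line along which they close (so a half turn about z gives the same grasp; the last joint's range is limited). The gripper opens to 85 mm and grips with 20 to 120 N. Pads are 22 mm wide; open, the fingers measure 114 mm over their backs; the gripper's body (76 mm by 85 mm) begins 54 mm behind the grasp point. The pads swing forward as they close: fully open they stand 13 mm farther back than shut.
Start: joints at [-1.359, 0.527, 1.433, -0, 1.181, -0.178], TCP at [0.238, -0.578, 0.242] pointing down, gripper open.
Joint ranges: [-3.08, 3.08], [-0.75, 2.2], [0.22, 2.44], [-1.43, 4.57], [0, 2.65], [-2.85, 2.85]. Speed limits (rad/s): [2.79, 2.79, 3.14, 3.14, 3.14, 3.14].

INTERFACE

Orientations are given as [roll, pitch, yaw] about the fixed x, y, z axes, in that order (R = Rz(yaw) Ry(pitch) Rx(roll)).
In Python, from rig import * gives the robot as it stands.
- The arm moves only by the shell command python3 -m pendant 'ROWS' [FORCE]. ROWS is text: rows parted by semicolons, each of 7 numbers parted by spaces: the shift along the tool's x, y, z in m, then the turn, a rotation vector about the tool's x, y, z in rad, then the finger opening in m, from 0 to 0.0854. A call has 1 to 5 rows; each row shifts and turns the commanded pose from where the row before left it, along the tool's axes as they then stand; what a row does not reach is not made up. A row lasts 1/12 s, in which the tool goes at most 41.7 mm and 7.16 degrees, less where a joint would pass 70% of its speed; a pose out of reach is approached as far as the arm can. A call is refused whole if a number of a shift passes 0.0417 or a number of a turn 0.125, either way. A call with a gripper value outside its range is refused whole. The fingers move at their own pace and stop on an object; FORCE is the grip in N (left out, the last holds). Time passes only in rows, so rows that do not move let the fingers close. It gives the time, the measured TCP pose, the force, the opening and the grip force at its end, in the units of the state.
- read_state(): the state, without advancing time (a new reading comes with each control period).
- camera(name): name is "scene" or "top" or "wrist"; returns the picture (480x640x3 uint8, red, green, blue); there is no depth.
- camera_info(name): a dict with "fovy" (degrees; the focal length in pixels is half the picture's height over the tangent of half this angle, whatever the lens; pixels are square), "cx", "cy" (the principal point, pixels), "pose" (4x4, takes a point from camera to world coordinates). Camera axes: x right, y up, looking along -z (the intrinsics and any distortion apply to the point x, -y, -z); pixel columns grow to the right and rows downward; lengths in m; the calibration is good to about 2 mm. A picture is of the moment at which its call begins: read the wrist's pose just before it. camera_info takes no time and is no camera call; for the wrist camera it gives the pose at the moment of the call.
- job_done(): hands the job in; it is judged then, once.
Trained networks look in the newest picture that a camera, given by its name, has taken for a name from the list of things; names that differ only in an ending like _2 or _b are one class to them, and where a whole thing is asked for, a point or a joint stands for the part that bears it (a point fixed in the world has none). Each returns a list of dicts, best first, with "confidence" (0 to 1); they miss things now and then, are a little off and sometimes report something else, mostly with a low value. They report only what shows in the picture. A call takes as long as a camera call. They do not tell look-alikes from the thing itself.
- spot_in(camera, query): "bbox" ([left, top, width, height] in pixels, round what is visible of it).
The state is a dict: "t": time; "joint_positions": joint angles; "qd": joint speeds; "effort": joint torques, N m; "tool_pos": TCP position; "ee_rot": TCP orientation; "ft_force": force on the tool from outside, world axes, zero at the start; "ft_torque": the same for the moment, N m; "width": finger opening in m; "finger_force": force on a finger pad.
Only numpy, scipy, OpenCV 4.12 (cv2) and the standard library are available. Lean on these libraries where they do the work, as an engineer would, in place of code of your own. Each camera call takes 0.05 s, during which the arm holds its last target. There are 200 camera calls.

TASK

Load the jar shaker: stand the two tall paint jars that are on the table upright in the two empty cells of its blue crate, one per cell, setting them down and letting go of them rather than dropping them. Then flip the safety catch that bars the run lever up and right over, past upright, and pull the run lever by its black knob all the way towards the robot, to its stop. The lever springs back when let go, so finish with the gripper still holding it at its stop; leave the short wide jar, the jars already in the crate and the other things where they are.

Things in the scene. Friction and masses are not known exactly. Their poses are not given: they have to be found in the camera images.
- shaker: bench-top jar shaker, fixed: grey base 210 (x) by 400 (y) by 30 mm high; origin under its centre, x away from the robot, y to the left. On its left a blue crate of 2 x 2 cells, 152 mm square, centred at y = +105 mm, rim 75 mm above the table. On its right the run lever in the plane y = -90 mm and, right of it, the catch's hinge post (y = -153 mm, 85 mm high)
- cell0 (a point): centre of the floor of the near left (empty) cell of the crate (far = +x of the shaker, left = +y of the shaker; axes as those of the shaker). Cells are 68.5 mm square, 73.5 mm centre to centre, 40 mm deep, dividers 5 mm thick; floor 35 mm above the table
- cell1 (a point): centre of the floor of the near right (empty) cell of the crate (far = +x of the shaker, left = +y of the shaker; axes as those of the shaker). Cells are 68.5 mm square, 73.5 mm centre to centre, 40 mm deep, dividers 5 mm thick; floor 35 mm above the table
- cell2 (a point): centre of the floor of the far left (holds loaded_a) cell of the crate (far = +x of the shaker, left = +y of the shaker; axes as those of the shaker). Cells are 68.5 mm square, 73.5 mm centre to centre, 40 mm deep, dividers 5 mm thick; floor 35 mm above the table
- cell3 (a point): centre of the floor of the far right (holds loaded_b) cell of the crate (far = +x of the shaker, left = +y of the shaker; axes as those of the shaker). Cells are 68.5 mm square, 73.5 mm centre to centre, 40 mm deep, dividers 5 mm thick; floor 35 mm above the table
- jar_a: tall white paint jar with a grey screw cap: body 44 mm diameter, straight to 66 mm, cap 40 mm diameter from 76 to 100 mm height, about 0.18 kg; origin at the centre of its underside, z up through the cap. Identical to the jars already in the crate. Stands on the table at the start.
- jar_b: tall white paint jar with a grey screw cap: body 44 mm diameter, straight to 66 mm, cap 40 mm diameter from 76 to 100 mm height, about 0.18 kg; origin at the centre of its underside, z up through the cap. Identical to the jars already in the crate. Stands on the table at the start.
- catch (a joint): angle of the safety catch, rad: 0 = level, barring the lever (starts at 0 to 0.2), 1.57 = upright, 2.1 = over to its stop on the right. Turns about a level axis along the shaker's x through point catch_hinge; the free end goes up, then over to the right (-y of the shaker). Stiff hinge (0.07 N m friction): stays where left. Blocks the lever physically until it is up
- catch_hinge (a point): hinge axis of the catch, at (2, -145, 90) mm in the shaker's frame
- catch_tab (a point): grip point on the catch's tab. The catch is a steel bar 10 mm thick (x), 8 mm high, running 115 mm left (+y) from the hinge at 0; at its free end a tab 10 mm thick (x), 22 mm wide (y) rises to 46 mm above the hinge axis. This point: 110 mm left of and 30 mm above the hinge axis at 0; turns with the catch. Pinch from above, fingers closing along the shaker's x; it pivots in the pads
- run_lever (a joint): angle of the run lever, rad: 0 = at rest, leaning 0.4 rad away from the robot (+x of the shaker), 0.9 = stop, leaning 0.5 rad towards the robot. A spring returns it to 0: it takes about 2 N at the knob to start, 7 N at the stop. The catch blocks it at about 0.2 rad until flipped
- lever_pivot (a point): pivot of the run lever, at (0, -90, 48) mm in the shaker's frame; the axis runs along the shaker's y
- lever_knob (a point): centre of the black drum knob (a short cylinder lying along the shaker's y: 28 mm diameter, 26 mm wide, flat ends) at the end of the lever, 105 mm from the pivot; the stem is a 10 mm steel rod. The knob can be pinched from above with the fingers closing along the shaker's y, and pivots between the pads
- loaded_a: a tall jar like jar_a (44 mm diameter, 100 mm high, origin at the centre of its underside) that already stands in a far cell of the crate; stays there
- loaded_b: a tall jar like jar_a (44 mm diameter, 100 mm high, origin at the centre of its underside) that already stands in a far cell of the crate; stays there
- squat_jar: short wide white jar with grey cap, 62 mm diameter, 60 mm high; loose, not part of the job; origin at the centre of its underside
- palette: white ceramic paint dish, 80 mm diameter, 18 mm high; loose, not part of the job; origin at the centre of its underside
- thinner: white bottle with a narrow neck, 48 mm diameter, 130 mm high; loose, not part of the job; origin at the centre of its underside
- tape: roll of tape lying flat, 90 mm diameter, 18 mm high; loose, not part of the job; origin at the centre of its underside
- figurine: small painted toy animal, 53 mm base diameter, 80 mm high; loose, not part of the job; origin at the centre of its underside
- brush: paint brush lying flat, 170 mm long; loose, not part of the job
Things that resemble listed ones, but are neither listed nor needed, are in the scene too. What is shaped like the jar_a but red is not meant.

How it is judged:
By the outcome, as a careful person would: the job done as asked, in the order asked, and still so for the second after the job is handed in, while the arm keeps its last pose, push and grip.
It also fails if it takes over 72 s, if anything falls off the work surface, if the arm or the gripper's body presses on something with over 40 N, if the wrist force passes 120 N, or if a joint passes its speed limit or range.

## Working session

There is one attempt and no reset: what is moved stays moved. The work goes in short steps, Python scripts to look and compute and a shell command to move; the robot and the scene stay as the last step left them, time stands still between calls to the robot, and variables do not carry over. Pictures are saved under pics/ and viewed, at most 10 in all, crops included, and the job is handed in when it is done.

```bash
mkdir -p pics; ls
python3 - <<'E'
from rig import *
import cv2,json
import numpy as np
s=read_state(); print({k:np.round(v,3).tolist() for k,v in s.items()})
for c in ["scene","top"]:
    im=camera(c); cv2.imwrite(f"pics/{c}0.png",im[:,:,::-1])
    i=camera_info(c); print(c,i["fovy"],i["cx"],i["cy"],np.round(i["pose"],3).tolist(),[k for k in i])
    for q in ["jar_a","shaker","lever_knob","catch_tab","squat_jar","thinner"]:
        print(q,[([round(float(x)) for x in d["bbox"]],round(d["confidence"],2)) for d in spot_in(c,q)][:6])
E
```

```text
pics
{'t': 0.0, 'joint_positions': [-1.359, 0.528, 1.434, 0.0, 1.181, -0.178], 'qd': [0.0, -0.001, -0.001, -0.001, -0.001, -0.001], 'effort': [0.001, -44.235, -17.802, -0.0, 0.008, -0.0], 'tool_pos': [0.238, -0.577, 0.241], 'ee_rot': [-3.139, -0.0, 0.391], 'ft_force': [0.498, -0.167, -0.64], 'ft_torque': [0.013, 0.004, 0.03], 'finger_force': 0.0, 'width': 0.085}
scene 45.92113016754142 333.56808832695344 242.86950865012264 [[0.398, -0.468, 0.789, 1.532], [0.917, 0.204, -0.342, -0.411], [-0.001, 0.86, 0.51, 0.756], [0.0, 0.0, 0.0, 1.0]] ['fovy', 'cx', 'cy', 'pose']
jar_a [([210, 324, 26, 54], 0.9), ([449, 200, 21, 44], 0.86), ([162, 297, 29, 48], 0.6), ([248, 237, 200, 98], 0.57), ([275, 239, 56, 33], 0.45), ([367, 237, 22, 40], 0.42)]
shaker [([250, 238, 196, 96], 0.57)]
lever_knob [([299, 245, 19, 37], 0.83)]
catch_tab [([277, 238, 56, 32], 0.83)]
squat_jar [([161, 264, 27, 40], 0.92)]
thinner [([354, 300, 27, 66], 0.84)]
top 44.25417116176284 313.402256799668 241.51121977413544 [[0.012, 0.985, -0.174, 0.298], [-1.0, 0.013, 0.005, 0.029], [0.007, 0.174, 0.985, 1.486], [0.0, 0.0, 0.0, 1.0]] ['fovy', 'cx', 'cy', 'pose']
jar_a [([424, 164, 23, 29], 0.98), ([149, 254, 23, 24], 0.77), ([291, 300, 34, 32], 0.71), ([450, 209, 24, 26], 0.66)]
shaker [([223, 188, 172, 104], 0.82), ([292, 302, 33, 29], 0.55), ([343, 210, 12, 30], 0.54)]
lever_knob [([451, 149, 20, 63], 0.59), ([343, 208, 15, 32], 0.51)]
catch_tab [([320, 224, 52, 15], 0.8), ([277, 198, 18, 28], 0.15)]
squat_jar [([439, 277, 29, 24], 0.72), ([225, 186, 169, 103], 0.65)]
thinner [([324, 130, 16, 30], 0.91)]
```

View pics/top0.png

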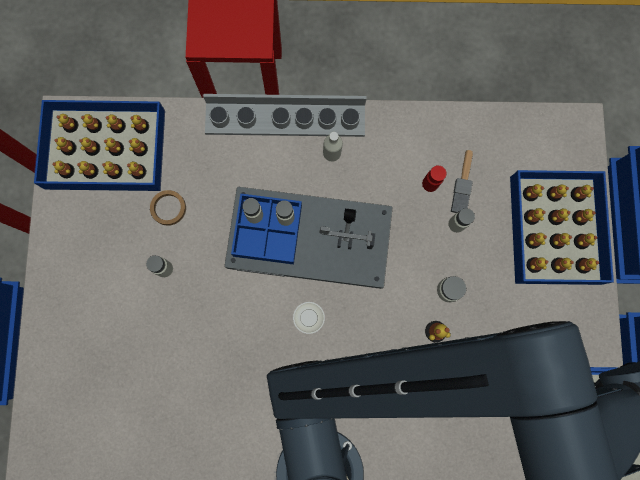

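View pics/scene0.png

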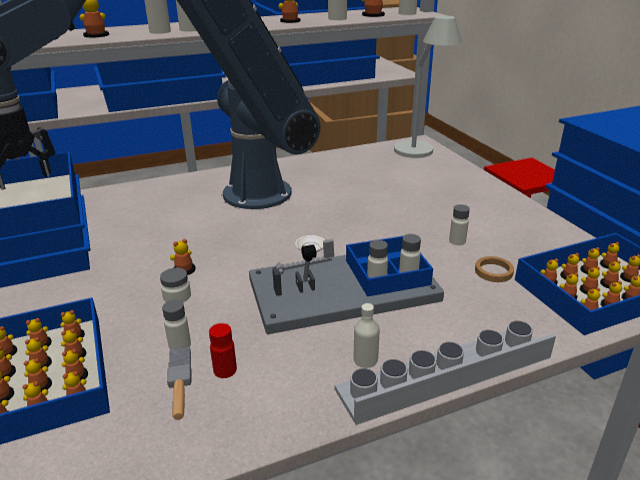

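The top view shows the tall white jars at about (158,265) and (462,219), with a red decoy at (434,178) and the squat jar at (452,289). The shaker's corners are about (238,188), (391,206), (384,287) and (226,267). The scene view agrees: tall jars at (459,224) and (176,326), catch down across the lever.

```bash
cat > h.py <<'E'
from rig import *
import cv2, numpy as np
from scipy.optimize import minimize, least_squares
def proj(i,P):
    T=np.linalg.inv(i["pose"]); P=np.atleast_2d(P); c=P@T[:3,:3].T+T[:3,3]
    f=240/np.tan(np.radians(i["fovy"])/2)
    return np.c_[i["cx"]+f*c[:,0]/-c[:,2], i["cy"]-f*c[:,1]/-c[:,2]]
def jarpts(x,y,z=0,r=.022,rc=.020,prof=((0,0),(.066,0),(.076,1),(.1,1))):
    a=np.linspace(0,2*np.pi,40)
    return np.vstack([np.c_[x+(rc if k else r)*np.cos(a),y+(rc if k else r)*np.sin(a),0*a+z+h] for h,k in prof])
def bbox(p): return np.r_[p.min(0),p.max(0)]
def fitjar(obs,x0,**k): # obs: list of (info,bbox ltwh)
    def res(q): return np.concatenate([bbox(proj(i,jarpts(*q,**k)))-np.r_[b[0],b[1],b[0]+b[2],b[1]+b[3]] for i,b in obs])
    s=least_squares(res,x0,loss="soft_l1"); return s.x, res(s.x)
def sh(q,P):
    c,s=np.cos(q[2]),np.sin(q[2]); P=np.atleast_2d(P).astype(float)
    return np.c_[q[0]+c*P[:,0]-s*P[:,1], q[1]+s*P[:,0]+c*P[:,1], P[:,2]]
def rect(x0,x1,y0,y1,z): return [np.array([a,b]) for a,b in zip([(x0,y0,z),(x1,y0,z),(x1,y1,z),(x0,y1,z)],[(x1,y0,z),(x1,y1,z),(x0,y1,z),(x0,y0,z)])]
E
python3 - <<'E'
from h import *
I={c:camera_info(c) for c in ["top","scene"]}
im={c:cv2.imread(f"pics/{c}0.png") for c in I}
# initial: top picks at z=.03
def ray(i,u,v,z):
    f=240/np.tan(np.radians(i["fovy"])/2); d=i["pose"][:3,:3]@np.array([(u-i["cx"])/f,-(v-i["cy"])/f,-1]); o=i["pose"][:3,3]
    return o+d*(z-o[2])/d[2]
C=np.array([ray(I["top"],u,v,.03) for u,v in [(238,188),(391,206),(384,287),(226,267)]]); print(C.round(3).tolist())
ydir=C[0]-C[1]+C[3]-C[2]; q0=np.r_[C.mean(0)[:2],np.arctan2(-ydir[0],ydir[1])]; print("q0",q0)
L=rect(-.105,.105,-.2,.2,.03)+rect(-.076,.076,.029,.181,.075)
P=np.vstack([l[0]+(l[1]-l[0])*np.linspace(0,1,60)[:,None] for l in L])
D={c:cv2.GaussianBlur(np.hypot(cv2.Sobel(g,5,1,0),cv2.Sobel(g,5,0,1)).clip(0,120),(0,0),1.2) for c,g in ((c,cv2.cvtColor(im[c],6).astype(np.float32)) for c in im)}
def cost(q,cs=("top","scene")):
    t=0
    for c in cs:
        p=proj(I[c],sh(q,P)).astype(np.float32); t-=cv2.remap(D[c],p[:,0],p[:,1],1).mean()
    return t
for cs in [("top",),("scene",),("top","scene")]:
    best=min((minimize(cost,q0+np.r_[a,b,d],args=(cs,),method="Nelder-Mead",options=dict(initial_simplex=q0+np.r_[a,b,d]+np.array([[0,0,0],[.006,0,0],[0,.006,0],[0,0,.02]]))) for a in(-.008,0,.008) for b in(-.008,0,.008) for d in(-.02,0,.02)),key=lambda r:r.fun)
    print(cs,best.x.round(4),best.fun)
q=best.x; np.save("shaker.npy",q)
J=[]
for b,x0 in [(([149,254,23,24],[449,200,21,44]),(.5,.4)),(([450,209,24,26],[162,297,29,48]),(.6,-.35))]:
    for o in ([(I["top"],b[0])],[(I["scene"],b[1])],[(I["top"],b[0]),(I["scene"],b[1])]):
        x,r=fitjar(o,x0); print("jar",x.round(4),r.round(1))
    J.append(x)
np.save("jars.npy",J)
def leverpts(q,a=0.,cat=0.1):
    th=.4-a; k=[.105*np.sin(th),-.09,.048+.105*np.cos(th)]
    h=np.array([.002,-.145,.09]); c,s=np.cos(cat),np.sin(cat); R=lambda y,z:h+[0,y*c-z*s,y*s+z*c]
    return sh(q,[[0,-.09,.048],k]), sh(q,[h,R(.115,0),R(.115,.046),R(.093,.046)])
out=[]
for c,(u,v,w,hh) in (("top",(215,175,190,120)),("scene",(240,225,210,110))):
    g=cv2.resize(im[c],None,fx=4,fy=4,interpolation=cv2.INTER_CUBIC)
    m=lambda p,col:cv2.polylines(g,[np.int32((proj(I[c],p)+.5)*4)],False,col,1)
    for l in L: m(sh(q,l),(0,255,0))
    for l in leverpts(q): m(l,(0,255,255))
    for n,(a,b) in enumerate([(-1,1),(-1,-1),(1,1),(1,-1)]):
        m(jarpts(*sh(q,[[a*.03675,.105+b*.03675,0]])[0,:2],z=.035)[-40:],(0,0,255))
    out.append(cv2.resize(g[v*4:(v+hh)*4,u*4:(u+w)*4],(540,int(540*hh/w))))
for c,bb in (("top",((130,235),(435,190))),("scene",((430,190),(140,285)))):
    g=cv2.resize(im[c],None,fx=4,fy=4)
    for j in J: cv2.polylines(g,[np.int32((proj(I[c],jarpts(*j)[40*k:40*k+40])+.5)*4) for k in (0,1,3)],False,(0,255,0),1)
    out.append(cv2.resize(np.hstack([g[v*4:(v+65)*4,u*4:(u+55)*4] for u,v in bb]),(250,148)))
a=np.vstack(out[:2])[:600]; b=np.vstack(out[2:])
W=np.zeros((600,790,3),np.uint8); W[:a.shape[0],:540]=a; W[:b.shape[0],540:]=b
cv2.imwrite("pics/fit.png",W)
for n,p in dict(cell0=[-.03675,.14175,.035],cell1=[-.03675,.06825,.035],knob=[.105*np.sin(.4),-.09,.048+.105*np.cos(.4)],tab=[.002,-.035,.12],knobstop=[-.105*np.sin(.5),-.09,.048+.105*np.cos(.5)]).items(): print(n,sh(q,p)[0].round(4))
E
```

```text
[[0.69, 0.215, 0.03], [0.648, -0.173, 0.03], [0.443, -0.154, 0.03], [0.487, 0.238, 0.03]]
q0 [ 0.56718513  0.03155933 -0.11039734]
('top',) [ 0.5669  0.0327 -0.1108] -84.71678161621094
('scene',) [ 0.5684  0.0302 -0.1105] -82.68385314941406
('top', 'scene') [ 0.5673  0.0319 -0.1113] -165.1863250732422
jar [0.4855 0.3945] [-1.8  0.7  2.5 -0.8]
jar [0.4742 0.4053] [ 0.1  1.5 -0.1 -1. ]
jar [0.4838 0.3987] [-3.6  1.4  0.9 -0.2  0.   3.5 -0.1  1.2]
jar [ 0.6052 -0.3466] [-1.7  0.6  1.4 -0.6]
jar [ 0.5907 -0.3438] [ 0.1 -3.4 -0.1  1.7]
jar [ 0.603  -0.3458] [-2.   1.5  1.1  0.2  0.1  0.3  0.2  5.8]
cell0 [0.5466 0.1768 0.035 ]
cell1 [0.5384 0.1038 0.035 ]
knob [ 0.598  -0.0621  0.1447]
tab [ 0.5654 -0.0031  0.12  ]
knobstop [ 0.5073 -0.052   0.1401]
```

View pics/fit.png

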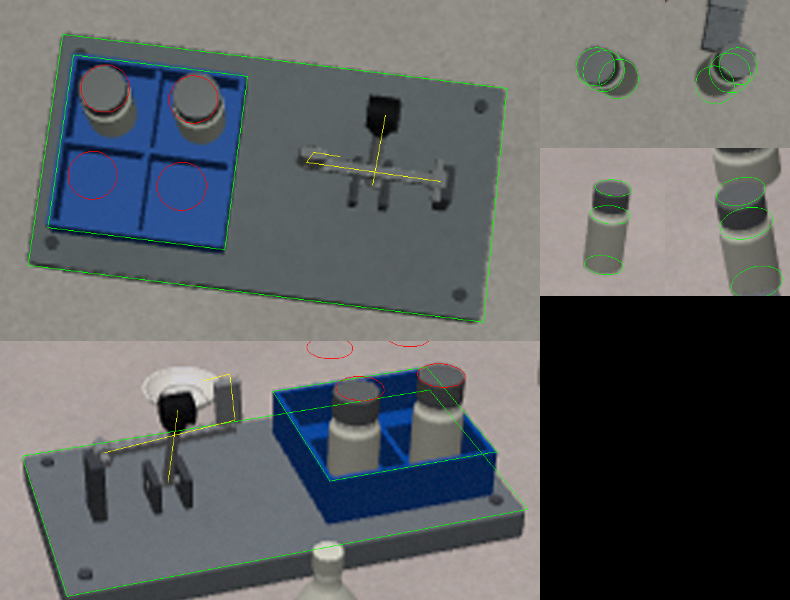

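The overlay matches the shaker edges and the loaded jars to about 1–2 px. The jar fits are good to a few mm. I'll go over the right jar at a 45° yaw to the crate (0.674), which leaves room for opening the fingers diagonally.

```bash
cat >> h.py <<'E'
from scipy.spatial.transform import Rotation as Ro
def to(p,yaw,label=""):
    s=read_state(); R=Ro.from_euler("xyz",s["ee_rot"]); G=Ro.from_euler("xyz",[np.pi,0,yaw])
    print(label,"t",round(s["t"],2),"tcp",np.round(s["tool_pos"],4),"yaw",round(s["ee_rot"][2],3),"| turn",(R.inv()*G).as_rotvec().round(4),"| shift in current axes",R.inv().apply(np.array(p)-s["tool_pos"]).round(4),"in goal axes",G.inv().apply(np.array(p)-s["tool_pos"]).round(4))
E
python3 -m pendant '0 0 0 0 0 -0.0943 0.0854;0 0 0 0 0 -0.0943 0.0854;0 0 0 0 0 -0.0943 0.0854;0.0391 0.0044 0 0 0 0 0.0854;0.0391 0.0044 0 0 0 0 0.0854' 30
python3 -m pendant '0.0391 0.0044 0 0 0 0 0.0854;0.0391 0.0044 0 0 0 0 0.0854;0.0391 0.0044 0 0 0 0 0.0854;0.0391 0.0044 0 0 0 0 0.0854;0.0391 0.0044 0 0 0 0 0.0854'
python3 -m pendant '0.0391 0.0044 0 0 0 0 0.0854;0.0391 0.0044 0 0 0 0 0.0854;0.0391 0.0044 0 0 0 0 0.0854;0.0391 0.0044 0 0 0 0 0.0854;0 0 0 0 0 0 0.0854'
python3 - <<'E'
from h import *
i=camera_info("wrist"); print(i["fovy"],i["cx"],i["cy"],i["pose"].round(3).tolist())
im=camera("wrist"); cv2.imwrite("pics/w1.png",im[:,:,::-1])
for d in spot_in("wrist","jar_a")[:4]:
    print(np.round(d["bbox"]),round(d["confidence"],2), fitjar([(i,d["bbox"])],(.604,-.346)))
print(bbox(proj(i,jarpts(.604,-.346))))
to((.604,-.346,.085),.674); print(read_state()["joint_positions"].round(3))
E
```

```text
t: 1.12
tool_pos: [0.3038, -0.537, 0.2423]
ee_rot: [3.141, 0.0, 0.669]
ft_force: [0.4, 0.3, 0.2]
width: 0.0855
finger_force: 0.0
t: 1.53
tool_pos: [0.4727, -0.43, 0.2425]
ee_rot: [3.141, 0.0, 0.674]
ft_force: [1.1, 0.0, 0.1]
width: 0.0852
finger_force: 0.0
t: 1.95
tool_pos: [0.6104, -0.3422, 0.2423]
ee_rot: [3.14, -0.005, 0.681]
ft_force: [-0.5, -0.2, -0.5]
width: 0.0854
finger_force: 0.0
66.47700435607425 320.11608153806156 235.72035428764696 [[0.629, 0.738, 0.244, 0.673], [-0.777, 0.597, 0.199, -0.291], [0.001, -0.315, 0.949, 0.373], [0.0, 0.0, 0.0, 1.0]]
[301. 180.  49.  70.] 0.93 (array([ 0.61073101, -0.34767986]), array([-1.37245439, -1.82639419,  1.05267803,  1.19471173]))
[319.  21.  60.  70.] 0.93 (array([ 0.71617222, -0.28256083]), array([-1.25945807, -0.75966042,  0.95673171,  4.83410035]))
[293.3783365  182.54944854 344.41990337 256.87798414]
 t 2.05 tcp [ 0.6056 -0.3458  0.2419] yaw 0.677 | turn [-0.0001  0.0004  0.0032] | shift in current axes [-0.0014 -0.0008  0.1569] in goal axes [-0.0014 -0.0009  0.1569]
[-0.678  0.63   1.233 -0.     1.28   0.215]
```

View pics/w1.png

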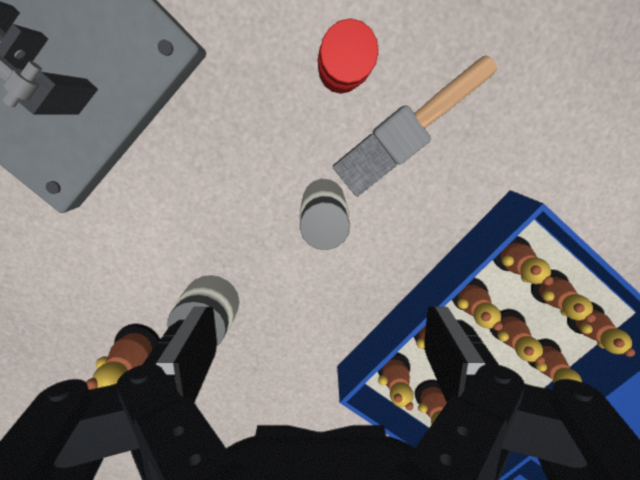

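The wrist view shows the right jar's cap at (324,225), the brush and red jar beyond it, and the squat jar at (205,305) well clear. I'll measure once more now that the arm has settled, then descend.

Run:
```python
from h import *
i=camera_info("wrist"); camera("wrist")
for d in spot_in("wrist","jar_a")[:1]:
    print(np.round(d["bbox"]),round(d["confidence"],2), fitjar([(i,d["bbox"])],(.604,-.346)))
    x=fitjar([(i,d["bbox"])],(.604,-.346))[0]
to((*x,.085),.674)
```

```text
[299. 175.  52.  67.] 0.74 (array([ 0.61045444, -0.34652055]), array([-0.17089002, -3.83370405,  0.15242613,  1.39908867]))
 t 2.15 tcp [ 0.6038 -0.3476  0.242 ] yaw 0.674 | turn [-0.0007  0.0008 -0.0005] | shift in current axes [0.006  0.0034 0.157 ] in goal axes [0.0059 0.0033 0.157 ]
```

```bash
python3 -m pendant '0.0025 0.0015 0.035 0 0 0 0.0854;0.0025 0.0015 0.035 0 0 0 0.0854;0 0 0.035 0 0 0 0.0854;0 0 0.03 0 0 0 0.0854;0 0 0.022 0 0 0 0.0854'
python3 -m pendant '0 0 0 0 0 0 0.0854;0 0 0 0 0 0 0.03;0 0 0 0 0 0 0.03;0 0 0 0 0 0 0.03;0 0 0 0 0 0 0.03' 35
python3 -m pendant '0 0 0 0 0 0 0.03;0 0 0 0 0 0 0.03' 35
python3 - <<'E'
from h import *
i=camera_info("wrist"); im=camera("wrist"); cv2.imwrite("pics/w2.png",im[:,:,::-1])
to((.5384,.1038,.22),.674)
E
```

```text
t: 2.57
tool_pos: [0.6073, -0.3473, 0.0823]
ee_rot: [-3.137, 0.001, 0.671]
ft_force: [-0.1, -0.1, -1.3]
width: 0.0854
finger_force: 0.0
t: 2.98
tool_pos: [0.6111, -0.3477, 0.0879]
ee_rot: [3.138, -0.001, 0.673]
ft_force: [-3.3, 3.9, 20.7]
width: 0.0392
finger_force: 33.8
t: 3.15
tool_pos: [0.6113, -0.3475, 0.0881]
ee_rot: [3.137, -0.001, 0.674]
ft_force: [-0.9, -0.6, 6.9]
width: 0.0389
finger_force: 35.1
 t 3.2 tcp [ 0.6113 -0.3475  0.0881] yaw 0.674 | turn [ 0.0043 -0.0006 -0.    ] | shift in current axes [ 0.2248 -0.3976 -0.1335] in goal axes [ 0.2247 -0.3982 -0.1319]
```

View pics/w2.png

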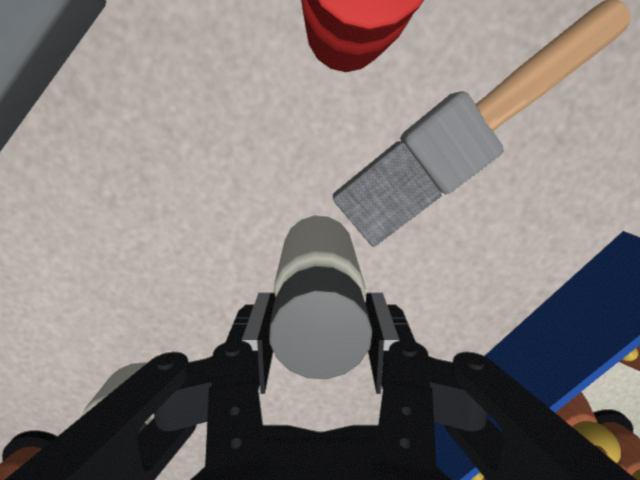

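The cap is held between the pads at 39 mm. I'll lift, carry it over the lever to cell1 and check.

```bash
python3 -m pendant '0 0 -0.02 0 0 0 0.03;0 0 -0.035 0 0 0 0.03;0 0 -0.04 0 0 0 0.03;0 0 -0.04 0 0 0 0.03;0 0 -0.04 0 0 0 0.03' 45
python3 -m pendant '0.0087 -0.0153 0 0 0 0 0.03;0.0173 -0.0306 0 0 0 0 0.03;0.0173 -0.0306 0 0 0 0 0.03;0.0173 -0.0306 0 0 0 0 0.03;0.0173 -0.0306 0 0 0 0 0.03'
python3 -m pendant '0.0173 -0.0306 0 0 0 0 0.03;0.0173 -0.0306 0 0 0 0 0.03;0.0173 -0.0306 0 0 0 0 0.03;0.0173 -0.0306 0 0 0 0 0.03;0.0173 -0.0306 0 0 0 0 0.03'
python3 -m pendant '0.0173 -0.0306 0 0 0 0 0.03;0.0173 -0.0306 0 0 0 0 0.03;0.0173 -0.0306 0 0 0 0 0.03;0.0086 -0.0153 0 0 0 0 0.03;0 0 0 0 0 0 0.03'
python3 -m pendant '0 0 0 0 0 0 0.03'
python3 - <<'E'
from h import *
i=camera_info("wrist"); im=camera("wrist"); cv2.imwrite("pics/w3.png",im[:,:,::-1])
q=np.load("shaker.npy")
to((.5384,.1038,.126),.674)
s=read_state(); print("held jar proj",bbox(proj(i,jarpts(*s["tool_pos"][:2],z=s["tool_pos"][2]-.088))).round(1))
# check shaker fit in wrist picture
g=cv2.cvtColor(im,7).astype(np.float32); D=cv2.GaussianBlur(np.hypot(cv2.Sobel(g,5,1,0),cv2.Sobel(g,5,0,1)).clip(0,150),(0,0),2)
L=rect(-.076,.076,.029,.181,.075)+[np.array([(-.076,.105,.075),(.076,.105,.075)]),np.array([(0,.029,.075),(0,.181,.075)])]
o=cv2.cvtColor(im,4)
for l in L: cv2.polylines(o,[np.int32(proj(i,sh(q,l)))],False,(0,255,0),1)
cv2.imwrite("pics/w3o.png",o)
E
```

```text
t: 3.62
tool_pos: [0.6098, -0.3461, 0.2622]
ee_rot: [-3.141, 0.0, 0.674]
ft_force: [-0.5, -0.9, -1.5]
width: 0.0389
finger_force: 45.5
t: 4.03
tool_pos: [0.5844, -0.1888, 0.2608]
ee_rot: [3.141, -0.0, 0.673]
ft_force: [0.3, 1.5, -1.7]
width: 0.0386
finger_force: 45.8
t: 4.45
tool_pos: [0.5566, -0.0151, 0.2608]
ee_rot: [3.141, -0.001, 0.674]
ft_force: [0.1, 0.2, -1.3]
width: 0.0384
finger_force: 45.8
t: 4.87
tool_pos: [0.5362, 0.1086, 0.2608]
ee_rot: [-3.14, -0.001, 0.679]
ft_force: [0.3, -0.7, -0.4]
width: 0.0386
finger_force: 45.7
t: 4.95
tool_pos: [0.5374, 0.1056, 0.2607]
ee_rot: [3.141, -0.0, 0.677]
ft_force: [0.4, 0.3, -0.5]
width: 0.0386
finger_force: 45.7
 t 5.0 tcp [0.5379 0.1046 0.2607] yaw 0.675 | turn [ 0.0012 -0.0003  0.0009] | shift in current axes [-1.000e-04  8.000e-04  1.347e-01] in goal axes [-1.000e-04  9.000e-04  1.347e-01]
held jar proj [270.5 214.8 376.6 384.7]
```

View pics/w3o.png

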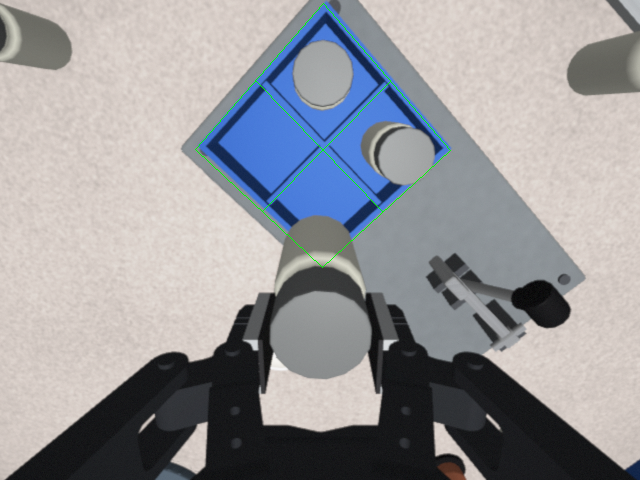

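The overlay sits within about 3 px of the crate rim. Empty cell1 is at (322,205), directly ahead of the held, upright jar. Lowering now.

```bash
python3 -m pendant '0 0.0008 0.02 0 0 0 0.03;0 0 0.035 0 0 0 0.03;0 0 0.035 0 0 0 0.03;0 0 0.025 0 0 0 0.03;0 0 0.01 0 0 0 0.03'
python3 -m pendant '0 0 0.005 0 0 0 0.03;0 0 0.004 0 0 0 0.03;0 0 0.002 0 0 0 0.03;0 0 0 0 0 0 0.03;0 0 0 0 0 0 0.03'
python3 -m pendant '0 0 0.001 0 0 0 0.03;0 0 0 0 0 0 0.03'
```

```text
t: 5.42
tool_pos: [0.5364, 0.1023, 0.132]
ee_rot: [-3.138, 0.005, 0.671]
ft_force: [-0.3, -0.7, -0.8]
width: 0.0388
finger_force: 45.7
t: 5.83
tool_pos: [0.5393, 0.1039, 0.1256]
ee_rot: [3.14, -0.002, 0.674]
ft_force: [0.7, 0.1, -1.5]
width: 0.0384
finger_force: 45.7
t: 6.0
tool_pos: [0.5387, 0.1041, 0.1241]
ee_rot: [3.141, -0.001, 0.674]
ft_force: [0.1, 0.4, -1.9]
width: 0.0385
finger_force: 45.7
```

```bash
python3 -m pendant '0 0 0.0015 0 0 0 0.03;0 0 0 0 0 0 0.03'
python3 -m pendant '0 0 0.0015 0 0 0 0.03;0 0 0 0 0 0 0.03;0 0 0 0 0 0 0.03'
```

```text
t: 6.17
tool_pos: [0.539, 0.1043, 0.1231]
ee_rot: [3.14, -0.002, 0.674]
ft_force: [-1.1, 0.6, 5.1]
width: 0.0391
finger_force: 46.4
t: 6.42
tool_pos: [0.5392, 0.1045, 0.1231]
ee_rot: [3.14, -0.003, 0.674]
ft_force: [-3.1, 2.0, 13.9]
width: 0.039
finger_force: 47.4
```

Contact at 14 N. I'll release, rise and head for the left jar.

```bash
python3 -m pendant '0 0 -0.002 0 0 0 0.03;0 0 0 0 0 0 0.0854;0 0 0 0 0 0 0.0854;0 0 0 0 0 0 0.0854;0 0 0 0 0 0 0.0854' 30
python3 -m pendant '0 0 -0.015 0 0 0 0.0854;0 0 -0.03 0 0 0 0.0854;0 0 -0.035 0 0 0 0.0854;0 0 -0.035 0 0 0 0.0854;0 0 0 0 0 0 0.0854'
python3 - <<'E'
from h import *
i=camera_info("wrist"); im=camera("wrist"); cv2.imwrite("pics/w4.png",im[:,:,::-1])
for d in spot_in("wrist","jar_a")[:6]:
    print(np.round(d["bbox"]),round(d["confidence"],2), fitjar([(i,d["bbox"])],(.54,.1),z=.035))
print("expect",bbox(proj(i,jarpts(.5384,.1038,.035))).round(0))
to((.485,.397,.242),.674)
E
```

```text
t: 6.83
tool_pos: [0.5382, 0.104, 0.122]
ee_rot: [-3.141, 0.0, 0.674]
ft_force: [-0.7, 0.9, -0.6]
width: 0.084
finger_force: 0.0
t: 7.25
tool_pos: [0.5425, 0.1041, 0.2437]
ee_rot: [3.133, -0.01, 0.674]
ft_force: [0.6, -0.3, 0.1]
width: 0.0855
finger_force: 0.0
[288. 186.  55.  79.] 0.93 (array([0.53997488, 0.10536635]), array([-1.44798638, -2.76117777,  1.45496291,  1.39735992]))
[ 2. 14. 52. 60.] 0.74 (array([0.53002125, 0.30654747]), array([-0.93495122, -0.64840299, 94.95083638, 25.62447034]))
expect [287. 186. 345. 270.]
 t 7.35 tcp [0.5391 0.104  0.2386] yaw 0.674 | turn [ 0.0022 -0.0027 -0.0003] | shift in current axes [ 0.1405 -0.2627 -0.0036] in goal axes [ 0.1406 -0.2627 -0.0034]
```

The jar stands in cell1 (measured (0.540,0.105), expected (0.538,0.104)). Next, the left jar.

```bash
python3 -m pendant '0.0088 -0.0164 0 0 0 0 0.0854;0.0176 -0.0328 0 0 0 0 0.0854;0.0176 -0.0328 0 0 0 0 0.0854;0.0176 -0.0328 0 0 0 0 0.0854;0.0176 -0.0328 0 0 0 0 0.0854'
python3 -m pendant '0.0176 -0.0328 0 0 0 0 0.0854;0.0176 -0.0328 0 0 0 0 0.0854;0.0176 -0.0328 0 0 0 0 0.0854;0.0088 -0.0164 0 0 0 0 0.0854;0 0 0 0 0 0 0.0854'
python3 -m pendant '0 0 0 0 0 0 0.0854;0 0 0 0 0 0 0.0854'
python3 - <<'E'
from h import *
i=camera_info("wrist"); im=camera("wrist"); cv2.imwrite("pics/w5.png",im[:,:,::-1])
x=(.485,.397)
for d in spot_in("wrist","jar_a")[:3]:
    y,r=fitjar([(i,d["bbox"])],(.484,.397)); print(np.round(d["bbox"]),round(d["confidence"],2), y,r.round(1))
    if abs(y[0]-.485)<.02: x=y
to((*x,.085),.674)
E
```

```text
t: 7.77
tool_pos: [0.5064, 0.2697, 0.2349]
ee_rot: [-3.14, 0.004, 0.673]
ft_force: [0.4, 0.4, -0.2]
width: 0.0853
finger_force: 0.0
t: 8.18
tool_pos: [0.4822, 0.4004, 0.2346]
ee_rot: [-3.139, 0.003, 0.678]
ft_force: [0.2, 0.4, 0.7]
width: 0.085
finger_force: 0.0
t: 8.35
tool_pos: [0.4839, 0.3957, 0.2355]
ee_rot: [3.142, 0.004, 0.674]
ft_force: [0.4, 0.2, 0.2]
width: 0.0854
finger_force: 0.0
[297. 170.  50.  72.] 0.94 [0.48904062 0.39859341] [-1.4 -0.9  1.4  0.8]
[552. 324.  86.  99.] 0.68 [0.51767868 0.07749852] [-20.1  -0.    1.2   0.1]
 t 8.45 tcp [0.4847 0.3953 0.2364] yaw 0.672 | turn [ 0.0001  0.0023 -0.002 ] | shift in current axes [5.800e-03 1.000e-04 1.514e-01] in goal axes [5.500e-03 1.000e-04 1.514e-01]
```

```bash
python3 -m pendant '0.003 0 0.03 0 0 0 0.0854;0.0025 0 0.038 0 0 0 0.0854;0 0 0.036 0 0 0 0.0854;0 0 0.03 0 0 0 0.0854;0 0 0.0145 0 0 0 0.0854'
python3 -m pendant '0 0 0 0 0 0 0.0854;0 0 0 0 0 0 0.03;0 0 0 0 0 0 0.03;0 0 0 0 0 0 0.03;0 0 0 0 0 0 0.03' 35
python3 -m pendant '0 0 0 0 0 0 0.03;0 0 0 0 0 0 0.03;0 0 0 0 0 0 0.03' 45
python3 -m pendant '0 0 -0.02 0 0 0 0.03;0 0 -0.035 0 0 0 0.03;0 0 -0.04 0 0 0 0.03;0 0 -0.04 0 0 0 0.03;0 0 0 0 0 0 0.03'
python3 -m pendant '0 0 0 0 0 0 0.03'
python3 - <<'E'
from h import *
i=camera_info("wrist"); im=camera("wrist"); cv2.imwrite("pics/w6.png",im[:,:,::-1])
to((.5466,.1768,.126),.674)
E
```

```text
t: 8.87
tool_pos: [0.4872, 0.3974, 0.0847]
ee_rot: [-3.141, 0.007, 0.671]
ft_force: [-0.5, 0.2, -0.8]
width: 0.0855
finger_force: 0.0
t: 9.28
tool_pos: [0.4901, 0.4007, 0.0908]
ee_rot: [3.141, -0.003, 0.673]
ft_force: [-1.3, -1.2, 27.4]
width: 0.0392
finger_force: 31.3
t: 9.53
tool_pos: [0.4903, 0.401, 0.091]
ee_rot: [3.14, -0.004, 0.674]
ft_force: [0.8, -1.6, 6.9]
width: 0.0381
finger_force: 45.6
t: 9.95
tool_pos: [0.4931, 0.4031, 0.233]
ee_rot: [3.139, -0.017, 0.674]
ft_force: [1.1, 1.2, -0.8]
width: 0.0383
finger_force: 46.0
t: 10.03
tool_pos: [0.4901, 0.4013, 0.2271]
ee_rot: [3.141, -0.007, 0.674]
ft_force: [-0.7, 0.1, -3.3]
width: 0.0385
finger_force: 46.0
 t 10.08 tcp [0.4885 0.4003 0.2245] yaw 0.674 | turn [ 0.0001 -0.0009 -0.0001] | shift in current axes [-0.0942  0.2109  0.0984] in goal axes [-0.0941  0.2109  0.0985]
```

View pics/w6.png

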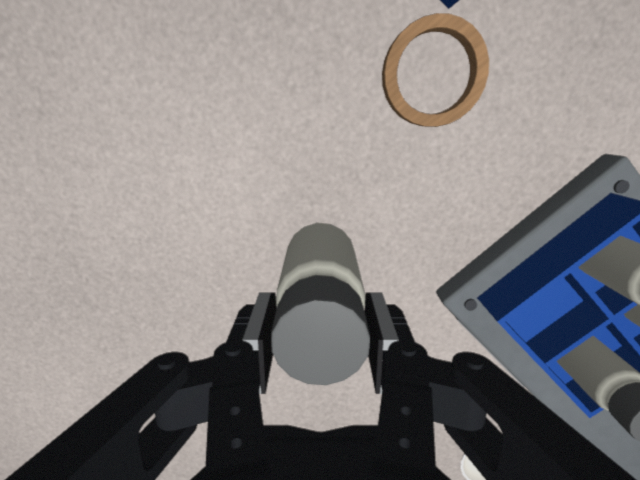

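The second jar is held upright, with the crate ahead on the right. I'll carry it over to cell0.

```bash
python3 -m pendant '-0.0072 0.0162 0 0 0 0 0.03;-0.0145 0.0324 0 0 0 0 0.03;-0.0145 0.0324 0 0 0 0 0.03;-0.0145 0.0324 0 0 0 0 0.03;-0.0145 0.0324 0 0 0 0 0.03'
python3 -m pendant '-0.0145 0.0324 0 0 0 0 0.03;-0.0097 0.0216 0 0 0 0 0.03;-0.0048 0.0108 0 0 0 0 0.03;0 0 0 0 0 0 0.03;0 0 0 0 0 0 0.03'
python3 - <<'E'
from h import *
i=camera_info("wrist"); im=camera("wrist"); cv2.imwrite("pics/w7.png",im[:,:,::-1])
to((.5466,.1768,.126),.674)
E
```

```text
t: 10.5
tool_pos: [0.5269, 0.244, 0.221]
ee_rot: [-3.139, 0.006, 0.675]
ft_force: [0.9, 0.3, -1.5]
width: 0.0381
finger_force: 45.8
t: 10.92
tool_pos: [0.5456, 0.177, 0.2223]
ee_rot: [-3.139, 0.003, 0.672]
ft_force: [-0.3, 0.1, -2.0]
width: 0.0383
finger_force: 45.9
 t 10.97 tcp [0.5456 0.1778 0.2226] yaw 0.674 | turn [-0.0023  0.0019 -0.0003] | shift in current axes [0.0003 0.0016 0.0966] in goal axes [0.0001 0.0014 0.0966]
```

View pics/w7.png

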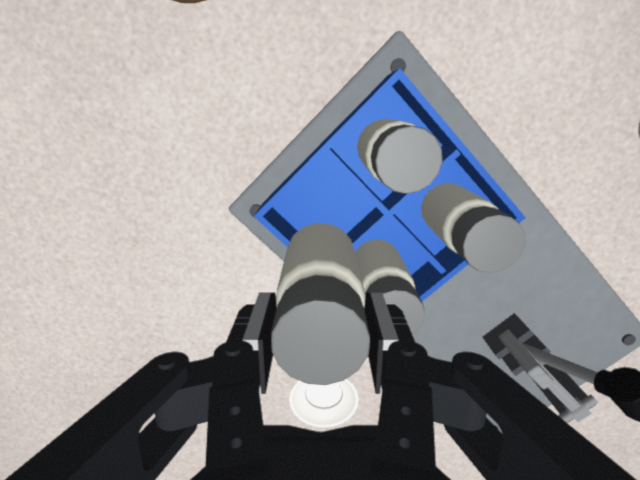

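Cell0, the empty left cell at (320,205), lies under the held jar. The cell1 jar at (390,290) stands clear of it. Lowering.

```bash
python3 -m pendant '0 0.0014 0.02 0 0 0 0.03;0 0 0.03 0 0 0 0.03;0 0 0.025 0 0 0 0.03;0 0 0.012 0 0 0 0.03;0 0 0.004 0 0 0 0.03'
python3 -m pendant '0 0 0 0 0 0 0.03;0 0 0 0 0 0 0.03;0 0 0.002 0 0 0 0.03;0 0 0 0 0 0 0.03'
```

```text
t: 11.38
tool_pos: [0.5448, 0.1776, 0.1299]
ee_rot: [-3.138, 0.005, 0.676]
ft_force: [-0.0, -0.4, -2.1]
width: 0.0385
finger_force: 45.9
t: 11.72
tool_pos: [0.5482, 0.1764, 0.1318]
ee_rot: [3.14, -0.002, 0.674]
ft_force: [-1.0, -0.8, -2.2]
width: 0.0388
finger_force: 45.9
```

```bash
python3 -m pendant '0 0 0.003 0 0 0 0.03;0 0 0 0 0 0 0.03;0 0 0 0 0 0 0.03'
python3 -m pendant '0 0 0.0015 0 0 0 0.03;0 0 0 0 0 0 0.03;0 0 0 0 0 0 0.03'
```

```text
t: 11.97
tool_pos: [0.5476, 0.1758, 0.1281]
ee_rot: [3.141, -0.0, 0.674]
ft_force: [-0.5, 0.2, -2.0]
width: 0.0385
finger_force: 45.9
t: 12.22
tool_pos: [0.5475, 0.1758, 0.1262]
ee_rot: [-3.141, 0.0, 0.674]
ft_force: [-0.0, 0.7, -1.7]
width: 0.038
finger_force: 45.9
```

```bash
python3 -m pendant '0 0 0.0015 0 0 0 0.03;0 0 0 0 0 0 0.03;0 0 0 0 0 0 0.03'
python3 -m pendant '0 0 0.0015 0 0 0 0.03;0 0 0 0 0 0 0.03;0 0 0 0 0 0 0.03'
```

```text
t: 12.47
tool_pos: [0.5478, 0.1759, 0.1261]
ee_rot: [3.141, -0.001, 0.674]
ft_force: [-1.7, -0.5, 4.9]
width: 0.0384
finger_force: 46.7
t: 12.72
tool_pos: [0.5481, 0.1761, 0.126]
ee_rot: [3.141, -0.002, 0.674]
ft_force: [-3.6, -0.6, 13.7]
width: 0.0383
finger_force: 47.6
```

Seated at 14 N. I'll release, rise, and rotate for the catch.

```bash
python3 -m pendant '0 0 -0.003 0 0 0 0.03;0 0 0 0 0 0 0.0854;0 0 0 0 0 0 0.0854;0 0 0 0 0 0 0.0854;0 0 0 0 0 0 0.0854' 30
python3 -m pendant '0 0 -0.015 0 0 0 0.0854;0 0 -0.03 0 0 0 0.0854;0 0 -0.035 0 0 0 0.0854;0 0 -0.035 0 0 0 0.0854;0 0 0 0 0 0 0.0854'
python3 - <<'E'
from h import *
i=camera_info("wrist"); im=camera("wrist"); cv2.imwrite("pics/w8.png",im[:,:,::-1])
for d in spot_in("wrist","jar_a")[:6]:
    print(np.round(d["bbox"]),round(d["confidence"],2), fitjar([(i,d["bbox"])],(.54,.17),z=.035)[0])
for c in [(.5466,.1768,.035),(.5384,.1038,.035)]: print("expect",bbox(proj(i,jarpts(*c))).round(0))
E
python3 -m pendant '0 0 0 0 0 -0.112 0.035;0 0 0 0 0 -0.112 0.035;0 0 0 0 0 -0.112 0.035;0 0 0 0 0 -0.112 0.035;0 0 0 0 0 -0.112 0.035'
python3 -m pendant '0 0 0 0 0 -0.112 0.035;0 0 0 0 0 -0.114 0.035;0 0 0 0 0 0 0.035;0 0 0 0 0 0 0.035'
python3 - <<'E'
from h import *
to((.5654,-.0031,.2),1.46); print(read_state()["joint_positions"].round(2))
E
```

```text
t: 13.13
tool_pos: [0.5476, 0.1759, 0.126]
ee_rot: [-3.141, 0.0, 0.674]
ft_force: [-1.0, -0.1, 0.4]
width: 0.0844
finger_force: 0.0
t: 13.55
tool_pos: [0.5519, 0.1766, 0.2481]
ee_rot: [3.134, -0.012, 0.674]
ft_force: [0.5, 0.6, 1.0]
width: 0.0854
finger_force: 0.0
[290. 189.  57.  83.] 0.98 [0.5463784  0.17269364]
[346. 238.  64.  91.] 0.7 [0.53905199 0.10531147]
expect [286. 186. 343. 269.]
expect [345. 238. 411. 331.]
t: 14.07
tool_pos: [0.5461, 0.1757, 0.2389]
ee_rot: [-3.137, 0.002, 1.239]
ft_force: [0.9, 0.1, -0.1]
width: 0.0348
finger_force: 0.0
t: 14.4
tool_pos: [0.5465, 0.1757, 0.2395]
ee_rot: [-3.138, 0.001, 1.457]
ft_force: [-0.6, 0.2, 0.2]
width: 0.0348
finger_force: 0.0
 t 14.4 tcp [0.5465 0.1757 0.2395] yaw 1.457 | turn [-0.0036  0.0008 -0.0032] | shift in current axes [-0.1755  0.0392  0.0395] in goal axes [-0.1757  0.0385  0.0395]
[ 0.12  0.46  1.56 -0.    1.12  0.23]
```

Both jars measure in their cells. Next, move over the catch tab and measure the catch angle.

```bash
python3 -m pendant '-0.0176 0.0039 0 0 0 0 0.035;-0.035 0.0077 0 0 0 0 0.035;-0.035 0.0077 0 0 0 0 0.035;-0.035 0.0077 0 0 0 0 0.035;-0.035 0.0077 0 0 0 0 0.035'
python3 -m pendant '-0.018 0.0038 0 0 0 0 0.035;0 0 0 0 0 0 0.035;0 0 0 0 0 0 0.035'
cat >> h.py <<'E'
def catchpts(q,c,edges=False):
    h=np.array([.002,-.145,.09]); R=np.array([[1,0,0],[0,np.cos(c),-np.sin(c)],[0,np.sin(c),np.cos(c)]])
    B=lambda y0,y1,z0,z1:[(x,y,z) for x in(-.005,.005) for y in(y0,y1) for z in(z0,z1)]
    P=np.array(B(0,.115,-.004,.004)+B(.093,.115,.004,.046)); return sh(q,P@R.T+h)
def tabpt(q,c,r=(.11,.03)):
    return sh(q,[[.002,-.145+r[0]*np.cos(c)-r[1]*np.sin(c),.09+r[0]*np.sin(c)+r[1]*np.cos(c)]])[0]
E
python3 - <<'E'
from h import *
q=np.load("shaker.npy"); i=camera_info("wrist"); im=camera("wrist"); o=cv2.cvtColor(im,4)
ds=spot_in("wrist","catch_tab"); print([(np.round(d["bbox"]),round(d["confidence"],2)) for d in ds[:3]])
S=camera_info("scene"); bs=np.array([277,238,333,270])
for c in (0,.05,.1,.15,.2): print(c,"scene",(bbox(proj(S,catchpts(q,c)))-bs).round(1),"wrist",bbox(proj(i,catchpts(q,c))).round(0))
for c,col in ((0,(0,255,0)),(.1,(0,255,255)),(.2,(0,0,255))):
    p=np.int32(proj(i,catchpts(q,c))[8:]); cv2.polylines(o,[cv2.convexHull(p)],True,col,1)
    cv2.circle(o,tuple(np.int32(proj(i,tabpt(q,c))[0])),2,col,-1)
cv2.imwrite("pics/w9.png",o); to(tabpt(q,.1)-[0,0,.008],1.46)
E
```

```text
t: 14.82
tool_pos: [0.564, 0.0142, 0.2404]
ee_rot: [-3.14, -0.0, 1.458]
ft_force: [0.4, -0.8, -0.2]
width: 0.035
finger_force: 0.0
t: 15.07
tool_pos: [0.566, -0.0037, 0.2405]
ee_rot: [-3.14, -0.001, 1.455]
ft_force: [-0.3, -0.1, 0.5]
width: 0.0353
finger_force: 0.0
[(array([316., 207.,  19., 140.]), 0.96)]
0 scene [ 2.2  2.5 -1.2  1. ] wrist [313. 213. 328. 341.]
0.05 scene [ 2.1  0.4 -1.2  1. ] wrist [313. 215. 328. 342.]
0.1 scene [ 2.  -1.6 -1.3  0.9] wrist [313. 217. 328. 342.]
0.15 scene [ 1.9 -3.6 -1.5  0.9] wrist [313. 220. 328. 342.]
0.2 scene [ 1.9 -5.5 -1.9  0.9] wrist [313. 223. 328. 342.]
 t 15.17 tcp [ 0.5657 -0.002   0.2407] yaw 1.459 | turn [-0.0016 -0.0007 -0.0011] | shift in current axes [-0.0048  0.      0.1179] in goal axes [-0.0047 -0.0002  0.1179]
```

View pics/w9.png

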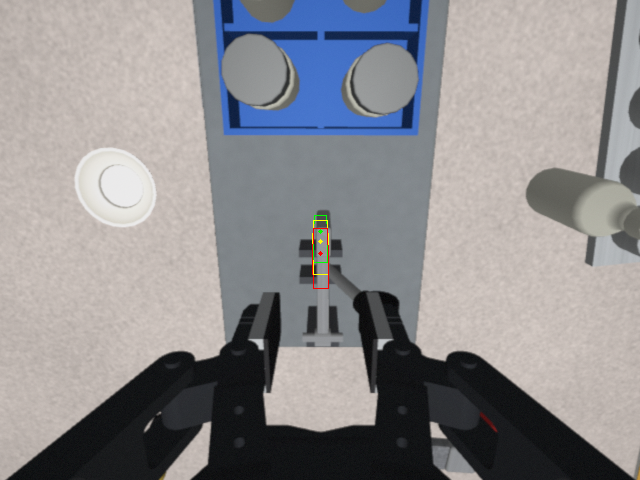

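The catch is near level, about 0.03–0.05 rad, with the tab tip at (322,212). It is centred under the jaws and the knob at (377,305) is clear. Descend and pinch.

```bash
python3 -m pendant '0 0 0.03 0 0 0 0.03;0 0 0.035 0 0 0 0.03;0 0 0.03 0 0 0 0.03;0 0 0.02 0 0 0 0.03;0 0 0.009 0 0 0 0.03'
python3 -m pendant '0 0 0 0 0 0 0.03;0 0 0 0 0 0 0;0 0 0 0 0 0 0;0 0 0 0 0 0 0;0 0 0 0 0 0 0' 40
python3 - <<'E'
from h import *
q=np.load("shaker.npy"); s=read_state(); p=s["tool_pos"]+[0,0,-0.0]
print(s["tool_pos"],s["ee_rot"],s["width"],s["ft_force"])
c,sn=np.cos(q[2]),np.sin(q[2]); d=p[:2]-q[:2]; loc=np.array([c*d[0]+sn*d[1],-sn*d[0]+c*d[1],p[2]+.008]); print("grasp in shaker",loc.round(4))
v=loc[1:]-[-.145,.09]; r=np.hypot(*v); a0=np.arctan2(v[1],v[0]); print("r,a0",r,a0)
a=a0; prev=v
for k in range(1,15):
    a=a0+k*.15; n=r*np.array([np.cos(a),np.sin(a)]); dn=n-prev; prev=n
    # tool at yaw~1.46: tool x = +y shaker, tool z = -z
    print(k,round(k*.15,2),"row x,z",dn[0].round(4),-dn[1].round(4))
E
```

```text
t: 15.58
tool_pos: [0.564, -0.0007, 0.1142]
ee_rot: [-3.135, -0.001, 1.461]
ft_force: [-0.7, 0.8, 0.1]
width: 0.0303
finger_force: 0.0
t: 16.0
tool_pos: [0.5678, -0.0025, 0.1188]
ee_rot: [3.138, -0.001, 1.459]
ft_force: [2.2, 2.6, 0.4]
width: 0.0092
finger_force: 41.8
[ 0.56783926 -0.00250778  0.11882189] [ 3.13762372e+00 -9.29915030e-04  1.45867286e+00] 0.009182163186661648 [2.16597968 2.62899005 0.40895744]
grasp in shaker [ 0.0043 -0.0341  0.1268]
r,a0 0.11685503880122386 0.32056980847878164
1 0.15 row x,z -0.0067 -0.0162
2 0.3 row x,z -0.0091 -0.015
3 0.45 row x,z -0.0112 -0.0134
4 0.6 row x,z -0.0131 -0.0116
5 0.75 row x,z -0.0147 -0.0095
6 0.9 row x,z -0.016 -0.0072
7 1.05 row x,z -0.0169 -0.0048
8 1.2 row x,z -0.0174 -0.0022
9 1.35 row x,z -0.0175 0.0004
10 1.5 row x,z -0.0172 0.003
11 1.65 row x,z -0.0166 0.0056
12 1.8 row x,z -0.0156 0.008
13 1.95 row x,z -0.0142 0.0102
14 2.1 row x,z -0.0125 0.0123
```

```bash
python3 -m pendant '-0.0067 0 -0.0162 0 0 0 0;-0.0091 0 -0.015 0 0 0 0;-0.0112 0 -0.0134 0 0 0 0;-0.0131 0 -0.0116 0 0 0 0;-0.0147 0 -0.0095 0 0 0 0'
python3 -m pendant '0 0 0 0 0 0 0;0 0 0 0 0 0 0'
python3 - <<'E'
from h import *
q=np.load("shaker.npy"); s=read_state(); p=s["tool_pos"]
c,sn=np.cos(q[2]),np.sin(q[2]); d=p[:2]-q[:2]; loc=np.array([c*d[0]+sn*d[1],-sn*d[0]+c*d[1],p[2]+.008])
v=loc[1:]-[-.145,.09]; print(loc.round(4),"r",np.hypot(*v),"turned",np.arctan2(v[1],v[0])-.3206, s["width"])
E
```

```text
t: 16.42
tool_pos: [0.5613, -0.0572, 0.1843]
ee_rot: [3.138, -0.001, 1.459]
ft_force: [3.4, 0.4, -8.5]
width: 0.0096
finger_force: 38.8
t: 16.58
tool_pos: [0.5613, -0.0585, 0.1849]
ee_rot: [3.137, 0.002, 1.459]
ft_force: [-0.3, -1.0, 7.1]
width: 0.0094
finger_force: 41.2
[ 0.0041 -0.0905  0.1929] r 0.11643631706099415 turned 0.7632405097177453 0.0093840179847805
```

Following the arc well. Continue.

```bash
python3 -m pendant '-0.016 0 -0.0072 0 0 0 0;-0.0169 0 -0.0048 0 0 0 0;-0.0174 0 -0.0022 0 0 0 0;-0.0175 0 0.0004 0 0 0 0;-0.0172 0 0.003 0 0 0 0'
python3 -m pendant '-0.0166 0 0.0056 0 0 0 0;-0.0156 0 0.008 0 0 0 0;-0.0142 0 0.0102 0 0 0 0;0 0 0 0 0 0 0;0 0 0 0 0 0 0'
python3 - <<'E'
from h import *
q=np.load("shaker.npy"); s=read_state(); p=s["tool_pos"]
c,sn=np.cos(q[2]),np.sin(q[2]); d=p[:2]-q[:2]; loc=np.array([c*d[0]+sn*d[1],-sn*d[0]+c*d[1],p[2]+.008])
v=loc[1:]-[-.145,.09]; print(loc.round(4),"r",np.hypot(*v),"turned",np.arctan2(v[1],v[0])-.3206, s["width"],s["joint_positions"].round(2))
E
```

```text
t: 17.0
tool_pos: [0.5516, -0.1404, 0.1946]
ee_rot: [3.139, -0.003, 1.459]
ft_force: [3.1, 4.0, -0.9]
width: 0.0095
finger_force: 39.3
t: 17.42
tool_pos: [0.546, -0.1887, 0.1697]
ee_rot: [3.141, 0.002, 1.459]
ft_force: [0.9, -0.7, -0.9]
width: 0.0095
finger_force: 41.6
[ 0.0033 -0.2216  0.1777] r 0.11645185274541295 turned 1.9681472853668167 0.009477257712522242 [-0.53  0.56  1.62 -0.    0.96 -0.41]
```

Catch turned about 1.97 rad to roughly 2.0, past upright. Release, rise, and rotate for the knob.

```bash
python3 -m pendant '0 0 0 0 0 0 0.04;0 0 0 0 0 0 0.04;0 0 0 0 0 0 0.04;0 0 -0.02 0 0 0 0.04;0 0 -0.035 0 0 0 0.04'
python3 -m pendant '0 0 -0.035 0 0 0 0.05;0.04 0 0 0 0 0.1208 0.05;0 0 0 0 0 0.1208 0.05;0 0 0 0 0 0.1208 0.05;0 0 0 0 0 0.1208 0.05'
python3 -m pendant '0 0 0 0 0 0.1208 0.05;0 0 0 0 0 0.1208 0.05;0 0 0 0 0 0.1208 0.05;0 0 0 0 0 0.1208 0.05;0 0 0 0 0 0.1208 0.05'
python3 -m pendant '0 0 0 0 0 0.1208 0.05;0 0 0 0 0 0.1208 0.05;0 0 0 0 0 0.1208 0.05;0 0 0 0 0 0.1208 0.05;0 0 0 0 0 0 0.05'
python3 - <<'E'
from h import *
to((.598,-.0621,.22),-.1113)
i=camera_info("wrist"); camera("wrist")
q=np.load("shaker.npy")
for n in ("catch","lever_knob"): print(n,[(np.round(d["bbox"]),round(d["confidence"],2)) for d in spot_in("wrist",n)[:2]])
for c in (0,1.8,1.9,2,2.1): print(c,bbox(proj(i,catchpts(q,c))).round(0))
print("knob",proj(i,sh(q,[.105*np.sin(.4),-.09,.048+.105*np.cos(.4)])))
E
```

```text
t: 17.83
tool_pos: [0.5428, -0.1857, 0.2218]
ee_rot: [-3.132, -0.004, 1.461]
ft_force: [-0.6, 0.8, -0.2]
width: 0.0397
finger_force: 0.0
t: 18.25
tool_pos: [0.5498, -0.1475, 0.2605]
ee_rot: [3.142, 0.0, 0.975]
ft_force: [0.2, 0.6, -0.8]
width: 0.0502
finger_force: 0.0
t: 18.67
tool_pos: [0.5497, -0.1481, 0.26]
ee_rot: [-3.141, 0.001, 0.37]
ft_force: [0.2, -0.4, -0.1]
width: 0.0501
finger_force: 0.0
t: 19.08
tool_pos: [0.5497, -0.1482, 0.26]
ee_rot: [-3.142, 0.001, -0.109]
ft_force: [1.1, -1.8, 0.2]
width: 0.0496
finger_force: 0.0
 t 19.08 tcp [ 0.5497 -0.1482  0.26  ] yaw -0.109 | turn [-0.      0.0008  0.0019] | shift in current axes [ 0.0386 -0.0909  0.04  ] in goal axes [ 0.0384 -0.0909  0.04  ]
catch [(array([270., 202., 131.,  66.]), 0.75), (array([  0., 220.,  88.,  81.]), 0.42)]
lever_knob [(array([  0.,  86., 401., 202.]), 0.58), (array([160., 153.,  72.,  58.]), 0.57)]
0 [112. 207. 278. 237.]
1.8 [273. 208. 380. 276.]
1.9 [273. 208. 394. 274.]
2 [273. 208. 406. 271.]
2.1 [273. 208. 415. 268.]
knob [[184.83084006 179.59063354]]
```

The catch reads about 2.0 rad and the knob is where the model says. Go over it, descend and pinch.

```bash
python3 -m pendant '0.0128 -0.0303 0 0 0 0.0019 0.05;0.0128 -0.0303 0 0 0 0 0.05;0.0128 -0.0303 0 0 0 0 0.05;0 0 0 0 0 0 0.05;0 0 0 0 0 0 0.05'
python3 - <<'E'
from h import *
q=np.load("shaker.npy"); k=sh(q,[.105*np.sin(.4),-.09,.048+.105*np.cos(.4)])[0]
i=camera_info("wrist"); im=camera("wrist"); to(k-[0,0,.008],-.1113)
print([(np.round(d["bbox"]),round(d["confidence"],2)) for d in spot_in("wrist","lever_knob")[:3]],proj(i,k))
o=cv2.cvtColor(im,4)
a=np.linspace(0,6.3,30)
for y in (-.077,-.103): cv2.polylines(o,[np.int32(proj(i,sh(q,np.c_[.0409+.014*np.cos(a),0*a+y,.1447+.014*np.sin(a)])))],True,(0,255,0),1)
cv2.imwrite("pics/w10.png",o)
E
```

```text
t: 19.65
tool_pos: [0.5985, -0.0612, 0.2599]
ee_rot: [3.141, 0.0, -0.105]
ft_force: [-0.7, -0.8, -0.3]
width: 0.05
finger_force: 0.0
 t 19.7 tcp [ 0.598  -0.0623  0.2598] yaw -0.107 | turn [0.0006 0.0007 0.0041] | shift in current axes [ 1.000e-04 -3.000e-04  1.231e-01] in goal axes [-0.     -0.0002  0.1231]
[(array([302., 212.,  40.,  43.]), 0.88)] [[321.19117855 234.76152061]]
```

View pics/w10.png

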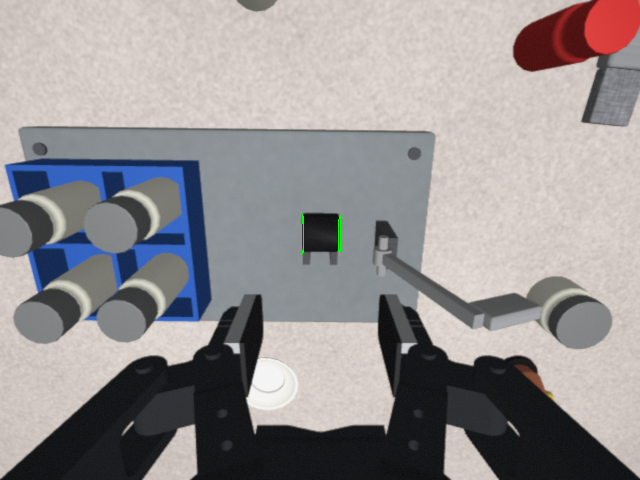

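All four jars stand in the crate, the catch lies over to the right, and the knob at (321,233) matches the model outline. Descend and grip.

```bash
python3 -m pendant '0 0 0.025 0 0 0.004 0.05;0 0 0.03 0 0 0 0.05;0 0 0.03 0 0 0 0.05;0 0 0.025 0 0 0 0.05;0 0 0.012 0 0 0 0.05'
python3 -m pendant '0 0 0 0 0 0 0.05;0 0 0 0 0 0 0.01;0 0 0 0 0 0 0.01;0 0 0 0 0 0 0.01;0 0 0 0 0 0 0.01' 60
python3 - <<'E'
from h import *
q=np.load("shaker.npy"); s=read_state(); p=s["tool_pos"]
c,sn=np.cos(q[2]),np.sin(q[2]); d=p[:2]-q[:2]; loc=np.array([c*d[0]+sn*d[1],-sn*d[0]+c*d[1],p[2]+.008])
v=loc[[0,2]]-[0,.048]; r=np.hypot(*v); a0=np.arctan2(*v); print(loc.round(4),"r",r,"a0",a0,s["width"],s["ee_rot"])
prev=v
for k in range(1,14):
    a=a0-k*.075; n=r*np.array([np.sin(a),np.cos(a)]); dn=n-prev; prev=n; print(k,"x,z rows",dn[0].round(4),(-dn[1]).round(4))
E
```

```text
t: 20.17
tool_pos: [0.5956, -0.0637, 0.1349]
ee_rot: [-3.141, 0.006, -0.116]
ft_force: [-0.6, -0.3, -0.1]
width: 0.05
finger_force: 0.0
t: 20.58
tool_pos: [0.5993, -0.0615, 0.1398]
ee_rot: [-3.139, -0.003, -0.115]
ft_force: [1.0, 3.8, -3.0]
width: 0.0248
finger_force: 60.0
[ 0.0421 -0.0892  0.1478] r 0.1083515384106116 a0 0.39951996667760203 0.024823843403481656 [-3.13936578 -0.00326474 -0.11530475]
1 x,z rows -0.0076 -0.0029
2 x,z rows -0.0078 -0.0023
3 x,z rows -0.0079 -0.0017
4 x,z rows -0.008 -0.0011
5 x,z rows -0.0081 -0.0005
6 x,z rows -0.0081 0.0001
7 x,z rows -0.0081 0.0007
8 x,z rows -0.008 0.0013
9 x,z rows -0.0079 0.0019
10 x,z rows -0.0077 0.0025
11 x,z rows -0.0075 0.0031
12 x,z rows -0.0073 0.0036
13 x,z rows -0.007 0.0042
```

```bash
python3 -m pendant '-0.0076 0 -0.0029 0 0 0 0.01;-0.0078 0 -0.0023 0 0 0 0.01;-0.0079 0 -0.0017 0 0 0 0.01;-0.008 0 -0.0011 0 0 0 0.01;-0.0081 0 -0.0005 0 0 0 0.01'
python3 -m pendant '-0.0081 0 0.0001 0 0 0 0.01;-0.0081 0 0.0007 0 0 0 0.01;-0.008 0 0.0013 0 0 0 0.01;-0.0079 0 0.0019 0 0 0 0.01;-0.0077 0 0.0025 0 0 0 0.01'
python3 -m pendant '-0.0075 0 0.0031 0 0 0 0.01;-0.0073 0 0.0036 0 0 0 0.01;0 0 0 0 0 0 0.01;0 0 0 0 0 0 0.01'
cat > lev.py <<'E'
from h import *
q=np.load("shaker.npy"); s=read_state(); p=s["tool_pos"]
c,sn=np.cos(q[2]),np.sin(q[2]); d=p[:2]-q[:2]; loc=np.array([c*d[0]+sn*d[1],-sn*d[0]+c*d[1],p[2]+.008])
v=loc[[0,2]]-[0,.048]; print(loc.round(4),"r",np.hypot(*v),"angle",.3995-np.arctan2(*v),s["width"],"F shaker",c*s["ft_force"][0]+sn*s["ft_force"][1],s["ft_force"][2],"t",s["t"])
E
python3 lev.py
```

```text
t: 21.0
tool_pos: [0.5642, -0.0575, 0.1485]
ee_rot: [-3.139, -0.014, -0.116]
ft_force: [8.8, 6.5, -10.0]
width: 0.0251
finger_force: 59.3
t: 21.42
tool_pos: [0.5283, -0.0534, 0.1446]
ee_rot: [-3.14, -0.023, -0.117]
ft_force: [11.0, 9.6, 7.0]
width: 0.0249
finger_force: 60.1
t: 21.75
tool_pos: [0.5119, -0.0514, 0.138]
ee_rot: [-3.14, -0.019, -0.116]
ft_force: [6.6, 10.3, 9.3]
width: 0.0252
finger_force: 61.6
[-0.0459 -0.0889  0.146 ] r 0.10818315839640229 angle 0.8371680623363176 0.02519862616279075 F shaker 5.457555168359706 9.325496848441015 t 21.75
```

```bash
python3 -m pendant '-0.005 0 0.0015 0 0 0 0.01;0 0 0 0 0 0 0.01;0 0 0 0 0 0 0.01' 
python3 lev.py
python3 -m pendant '-0.004 0 0.001 0 0 0 0.01;0 0 0 0 0 0 0.01;0 0 0 0 0 0 0.01' 
python3 lev.py
python3 -m pendant '-0.003 0 0 0 0 0 0.01;0 0 0 0 0 0 0.01;0 0 0 0 0 0 0.01' 
python3 lev.py
```

```text
t: 22.0
tool_pos: [0.5084, -0.051, 0.1364]
ee_rot: [-3.14, -0.021, -0.116]
ft_force: [8.9, 10.6, 5.6]
width: 0.0253
finger_force: 61.1
[-0.0494 -0.0889  0.1444] r 0.10830152764768404 angle 0.8729292543962107 0.025258305856128968 F shaker 7.6977879786342385 5.607041580751187 t 22.0
t: 22.25
tool_pos: [0.5053, -0.0507, 0.135]
ee_rot: [-3.14, -0.023, -0.117]
ft_force: [12.2, 11.3, 1.4]
width: 0.0249
finger_force: 60.2
[-0.0524 -0.089   0.143 ] r 0.1084986879330672 angle 0.9038235725365249 0.024881838905700223 F shaker 10.873727130758166 1.3785002866832337 t 22.25
t: 22.5
tool_pos: [0.5043, -0.0506, 0.1345]
ee_rot: [-3.14, -0.027, -0.118]
ft_force: [16.6, 11.3, -5.3]
width: 0.025
finger_force: 60.9
[-0.0535 -0.089   0.1425] r 0.10862424624482611 angle 0.914306454027745 0.02499944609532321 F shaker 15.248632517035983 -5.328642495983518 t 22.5
```

```bash
python3 -m pendant '-0.002 0 0 0 0 0 0.01;0 0 0 0 0 0 0.01;0 0 0 0 0 0 0.01;0 0 0 0 0 0 0.01' 70
python3 lev.py
python3 - <<'E'
from h import *
q=np.load("shaker.npy"); i=camera_info("wrist"); camera("wrist")
print([(np.round(d["bbox"]),round(d["confidence"],2)) for d in spot_in("wrist","lever_knob")[:3]])
for a in (.8,.85,.9,.95):
    th=.4-a; u=np.linspace(0,6.3,30); print(a,bbox(np.vstack([proj(i,sh(q,np.c_[.105*np.sin(th)+.014*np.cos(u),0*u+y,.048+.105*np.cos(th)+.014*np.sin(u)])) for y in (-.077,-.103)])).round(0))
print([(np.round(d["bbox"]),round(d["confidence"],2)) for d in spot_in("wrist","catch")[:2]])
for c in (1.8,2,2.1): print(c,bbox(proj(i,catchpts(q,c))).round(0))
S=camera_info("scene"); camera("scene")
print([(np.round(d["bbox"]),round(d["confidence"],2)) for d in spot_in("scene","jar_a")[:6]])
for c in [(.5466,.1768,.035),(.5384,.1038,.035)]: print("expect",bbox(proj(S,jarpts(*c))).round(0))
E
```

```text
t: 22.83
tool_pos: [0.5038, -0.0506, 0.1344]
ee_rot: [-3.14, -0.03, -0.119]
ft_force: [20.5, 11.7, -9.6]
width: 0.0247
finger_force: 70.0
[-0.054  -0.089   0.1424] r 0.10871976821678109 angle 0.9193728071939775 0.024695775948860892 F shaker 19.097759249375756 -9.565813503800529 t 22.8333
[(array([282., 155.,  76., 192.]), 0.84)]
0.8 [283. 268. 361. 346.]
0.85 [284. 278. 360. 354.]
0.9 [285. 286. 359. 361.]
0.95 [286. 294. 358. 366.]
[(array([417., 154., 223.,  67.]), 0.61)]
1.8 [427. 160. 924. 270.]
2 [428. 160. 898. 257.]
2.1 [429. 160. 877. 249.]
[(array([359., 222.,  15.,  38.]), 0.97), (array([211., 322.,  27.,  58.]), 0.89), (array([386., 215.,  20.,  45.]), 0.79), (array([299., 234.,  24.,  19.]), 0.24)]
expect [386. 218. 407. 264.]
expect [357. 223. 377. 270.]
```

The force climbs with almost no motion, so the lever looks to be at its stop. I'll check the knob edge in the picture once more, because the network's box ended a little early.

Run:
```python
from h import *
i=camera_info("wrist"); im=camera("wrist"); g=cv2.cvtColor(im,7)
q=np.load("shaker.npy")
print("rows 240-420 step4",[int(g[r,312:330].mean()) for r in range(200,420,4)])
S=camera_info("scene"); s=cv2.cvtColor(camera("scene"),4)
for a in (0,.8,.9): print(a,proj(i,sh(q,[.105*np.sin(.4-a),-.09,.048+.105*np.cos(.4-a)])).round(1))
```

```text
rows 240-420 step4 [131, 131, 131, 131, 131, 131, 131, 131, 131, 132, 132, 132, 132, 56, 21, 22, 21, 21, 17, 17, 19, 22, 24, 25, 27, 29, 34, 40, 45, 47, 48, 44, 38, 34, 32, 30, 27, 228, 227, 227, 225, 227, 225, 225, 227, 226, 228, 228, 226, 228, 228, 225, 228, 228, 228]
0 [[320.1  65.5]]
0.8 [[321.8 306.5]]
0.9 [[321.9 322.7]]
```

Run:
```python
from h import *
i=camera_info("wrist"); im=camera("wrist"); g=cv2.cvtColor(im,7).astype(np.float32); q=np.load("shaker.npy")
D=cv2.GaussianBlur(np.hypot(cv2.Sobel(g,5,1,0),cv2.Sobel(g,5,0,1)).clip(0,120),(0,0),1.5)
L=rect(-.105,.105,-.2,.2,.03)+rect(-.076,.076,.029,.181,.075)
P=np.vstack([l[0]+(l[1]-l[0])*np.linspace(0,1,200)[:,None] for l in L])
def cost(d):
    p=proj(i,sh(q+np.r_[d],P)).astype(np.float32); m=(p[:,0]>3)&(p[:,0]<637)&(p[:,1]>3)&(p[:,1]<290)
    return -cv2.remap(D,p[m,0],p[m,1],1).mean()
best=min((minimize(cost,[a,b,0],method="Nelder-Mead",options=dict(initial_simplex=np.array([a,b,0])+np.array([[0,0,0],[.004,0,0],[0,.004,0],[0,0,.01]]))) for a in(-.008,-.004,0,.004,.008) for b in(-.006,0,.006)),key=lambda r:r.fun)
print(best.x.round(4),best.fun,cost([0,0,0]))
qq=q+best.x
for a in (.8,.85,.9,.95):
    th=.4-a; u=np.linspace(0,6.3,60); print(a,bbox(np.vstack([proj(i,sh(qq,np.c_[.105*np.sin(th)+.014*np.cos(u),0*u+y,.048+.105*np.cos(th)+.014*np.sin(u)])) for y in (-.077,-.103)])).round(0))
print([int(x) for x in g[240:262:2,321]],[int(x) for x in g[338:352:2,321]])
```

```text
[ 0.0017 -0.0002 -0.0065] -52.411712646484375 -44.61294
0.8 [282. 266. 360. 343.]
0.85 [283. 275. 359. 351.]
0.9 [284. 284. 358. 358.]
0.95 [285. 291. 357. 364.]
[140, 141, 139, 140, 140, 134, 39, 24, 23, 23, 23] [33, 32, 30, 27, 165, 229, 225]
```

The two disagree: the TCP says about 0.92 rad, the picture about 0.82. I'll pull 4 mm more and track both to see whether the knob still moves.

```bash
cat > edge.py <<'E'
from h import *
import sys
i=camera_info("wrist"); im=camera("wrist"); cv2.imwrite(f"pics/e{sys.argv[1]}.png",im[:,:,::-1]); g=cv2.cvtColor(im,7).astype(float); q=np.load("shaker.npy")
col=g[:,316:327].mean(1); b=260+int(np.argmax(np.diff(col[260:400]))); t=220+int(np.argmin(np.diff(col[220:300])))
u=np.linspace(0,6.3,60); th=lambda a:.4-a
B=[bbox(np.vstack([proj(i,sh(q,np.c_[.105*np.sin(.4-a)+.014*np.cos(u),0*u+y,.048+.105*np.cos(.4-a)+.014*np.sin(u)])) for y in (-.077,-.103)]))[3] for a in np.arange(.6,1.05,.01)]
print("bottom",b,"top",t,"angle by image",np.interp(b,B,np.arange(.6,1.05,.01)).round(3))
row=g[320]; print("row320 edges",[(k,int(row[k])) for k in range(262,384,6)])
E
python3 edge.py a
python3 -m pendant '-0.004 0 0 0 0 0 0.01;0 0 0 0 0 0 0.01;0 0 0 0 0 0 0.01;0 0 0 0 0 0 0.01' 80
python3 lev.py; python3 edge.py b
```

```text
bottom 345 top 251 angle by image 0.793
row320 edges [(262, 34), (268, 84), (274, 99), (280, 97), (286, 37), (292, 40), (298, 43), (304, 43), (310, 45), (316, 48), (322, 49), (328, 51), (334, 53), (340, 54), (346, 56), (352, 49), (358, 40), (364, 100), (370, 101), (376, 34), (382, 34)]
t: 23.62
tool_pos: [0.5028, -0.0505, 0.1339]
ee_rot: [-3.14, -0.036, -0.12]
ft_force: [26.3, 13.4, -20.1]
width: 0.0246
finger_force: 81.5
[-0.055  -0.089   0.1419] r 0.10883970846627476 angle 0.9290530696437036 0.024599436459721954 F shaker 24.620713913655685 -20.120445738057782 t 23.6167
bottom 345 top 250 angle by image 0.805
row320 edges [(262, 31), (268, 73), (274, 100), (280, 97), (286, 39), (292, 40), (298, 40), (304, 40), (310, 45), (316, 46), (322, 49), (328, 50), (334, 52), (340, 55), (346, 55), (352, 48), (358, 50), (364, 100), (370, 100), (376, 34), (382, 33)]
```

The knob does not move in the jaws (edge stays at row 345), and 4 mm more command gave only 1 mm of travel with the force rising to 25 N. The rise began at 0.90 rad by the TCP, so the lever is at its stop. I'll ease the excess slightly and hand in.

```bash
python3 -m pendant '0.004 0 0 0 0 0 0.01;0 0 0 0 0 0 0.01;0 0 0 0 0 0 0.01;0 0 0 0 0 0 0.01' 80
python3 lev.py; python3 -c "
from rig import *
print(job_done())"
```

```text
t: 24.0
tool_pos: [0.5038, -0.0506, 0.1344]
ee_rot: [-3.14, -0.03, -0.118]
ft_force: [19.8, 13.3, -10.0]
width: 0.0244
finger_force: 83.1
[-0.054  -0.089   0.1424] r 0.1087430535004445 angle 0.9190750912359489 0.024355026061610555 F shaker 18.171162173352432 -9.993897224144877 t 24.0
the job is handed in; nothing more can be done
None
```

I handed the job in at 24.0 s: both jars are set down and released in the two empty cells, the catch is over to about 2.0 rad, and the gripper holds the run lever at what I take to be its stop (0.9 rad by arm position and force; one wrist-camera estimate read about 0.8).

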